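# Seat a wafer pallet in its bay and hold it against fence and bed

## Robot

A 6-joint arm with a two-finger parallel gripper is mounted at the origin on a cart in front of the work surface, level with it; the furniture and walls round the work are solid. World frame = base frame: x ahead of the robot, y to its left, z up, the work surface at z = 0. Lengths are in mm, angles in rad, forces in N, time in s.
With the tool pointing down it reaches from about 275 to 750 mm from the base axis. Payload 10.2 kg.
Tool frame: the origin (TCP) lies at the very end of the fingers, on their centre line; the grasp point (between the pads) lies 19 mm behind it; z points along the fingers, y is the line along which they close (so a half turn about z gives the same grasp; the last joint's range is limited). The gripper opens to 85 mm and grips with 20 to 120 N. Pads are 22 mm wide; open, the fingers measure 114 mm over their backs; the gripper's body (76 mm by 85 mm) begins 54 mm behind the grasp point. The pads swing forward as they close: fully open they stand 13 mm farther back than shut.
Start: joints at [-1.481, 0.313, 1.498, -0, 1.331, -0.223], TCP at [161.542, -499.535, 231.294] pointing down, gripper open.
Joint ranges: [-2.94, 2.94], [-0.97, 2.17], [0.19, 2.56], [-1.23, 4.37], [0.02, 3.11], [-2.88, 2.88]. Speed limits (rad/s): [2.39, 2.39, 3.01, 3.14, 3.14, 3.14].

## Interface

Orientations are given as a unit quaternion [w, x, y, z].
In Python, from rig import monitor, eyes, job gives the robot as it stands. The module is installed in compiled form; this text tells all that it offers.
- The arm moves only by the tool send_rows, never from a script. Its argument "targets" is one flat list of numbers, 7 for each row, row after row: the turn, a rotation vector about the tool's x, y, z in degrees, then the shift along the tool's x, y, z in units of 60 mm (1.0 is 60 mm), then the opening, from -1 (shut) to 1 (fully open), so that 0 is half open. A call has 1 to 5 rows; each row shifts and turns the commanded pose from where the row before left it, along the tool's axes as they then stand; what a row does not reach is not made up. A row lasts 1/8 s, in which the tool goes at most 62.5 mm and 10.7 degrees, less where a joint would pass 70% of its speed; a pose out of reach is approached as far as the arm can. A call is refused whole if a number of a shift passes 1 or a number of a turn 10.7, either way. A call with a gripper value outside its range is refused whole. The fingers move at their own pace and stop on an object; "newtons" is the grip in N (left out, the last holds). Time passes only in rows, so rows that do not move let the fingers close. It gives the time, the measured TCP pose, the force, the opening and the grip force at its end, in the units of the state.
- monitor.sense(): the state, without advancing time (a new reading comes with each control period).
- eyes.capture(name): name is "scene" or "top"; returns a dict with "img" (480x640x3 uint8, red, green, blue), "K" (3x3 intrinsics, pixels), "distortion" ([k1, k2, p1, p2, k3] as OpenCV has them; the pictures are not rectified), "R" (3x3) and "t" (3): a world point X has camera coordinates R X + t. Camera axes: x right, y down, z forward; pixel columns grow to the right and rows downward; lengths in mm; the calibration is good to about 2 mm. A picture is of the moment at which its call begins. There is no depth.
- job.finish_job(): hands the job in; it is judged then, once.
The state is a dict: "time_s": time; "joints": joint angles; "dq": joint speeds; "tau": joint torques, N m; "eef_pos": TCP position; "ee_rot": TCP orientation; "force": force on the tool from outside, world axes, zero at the start; "wrist_torque": the same for the moment, N m; "grip_width": opening from 0.0 (shut) to 1.0 (fully open); "grip_force": force on a finger pad.
Only numpy, scipy, OpenCV 4.12 (cv2) and the standard library are available. Lean on these libraries where they do the work, as an engineer would, in place of code of your own. Each camera call takes 0.05 s, during which the arm holds its last target. There are 200 camera calls.

## Task

Push the bevelled aluminium pallet along the roller track into the bay until it meets the end stop, without lifting it off. Then press it firmly against the upright fence and down on the bed at the same time, so that it lies square and flat and still up to the end stop; its sloping near edge is made for one diagonal push, forward and down. Finish while holding it pressed like that: do not let go. Leave the collar, marker and dish beside the station where they are.

Things in the scene. Friction and masses are not known exactly. Their poses are not given: they have to be found in the camera images.
- station: Fixed steel base plate 165 x 325 x 12 mm on the bench, carrying a short roller track and, after it, a bay open on its near (-x) side. Origin on the bench top under the middle; +y runs along the track towards the end stop, +x across it towards the fence (away from the robot), z up. Where it stands and its yaw vary
- bed: Flat, slippery grey plastic bed of the bay, 116 (x) x 112 (y) mm, fixed to the station just past the last roller; origin at the centre of its top face, 30.5 mm above the bench (1.5 mm below the roller tops). Axes as the station's
- fence: Upright steel fence along the far (+x) side of the bay, fixed to the station, 116 mm long, its top 64 mm above the bench. Origin in the middle of its face towards the robot, at the lower edge (12 mm above the bench); the face looks to station -x. Axes as the station's
- end_stop: Steel stop block across the +y end of the bay, fixed to the station, 70 mm wide, top 56 mm above the bench. Origin in the middle of its face towards the rollers, at the lower edge (12 mm above the bench); the face looks to station -y. Axes as the station's
- bay_seat (a point): Point in the bay (fixed to the station, station axes) where the pallet's centre lies when the pallet is fully home: against the fence, against the end stop, flat on the bed
- pallet_mid (a point): Centre (half-way up) of the loose aluminium pallet: 92 (x) x 100 (y) x 40 (z) mm, 0.48 to 0.72 kg, round wafer seat on top, too wide to grip. Starts on the rollers, axes roughly along the station's. Its near (-x) top edge is a 45 degree bevel over its full length, from x = -46, z = -2 mm up to x = -24, z = +20 mm from here; other sides upright
- pallet: The same pallet, origin at the centre of its underside, same axes
- collar: Loose grey ring, 58 mm across and 14 mm high, beside the station; a bystander. Origin under its centre
- marker: Loose marker pen, 134 mm long, 12 mm thick, lying on the bench near the station; a bystander. Origin under its middle
- dish: Loose clear round dish, 55 mm across and 12 mm high, beside the station; a bystander. Origin under its centre
- track_mid (a point): Middle of the roller track, level with the roller tops (32 mm above the bench), station axes. Six free-turning 18 mm rollers with axes along x, at y = -70 to +70 mm from here; low guard rails beside them rise 8 mm above the roller tops, from y = -98 to +77 mm; the lane between them runs from x = -56 to +52 mm and is open at its -y end

How it is judged (in metres and radians):
On the way:
1. the pallet has been pushed off the rollers into the bay, within 4 mm of the end stop (y of pallet_mid in the frame of bay_seat above -0.004 m and z of pallet_mid in the frame of bay_seat below 0.004 m), for 0.2 s.
At the end, for the whole second after the job is handed in: The fingers still press on the pallet (over 4 N); the pallet bears on the fence with more than 3 N and on the bed with more than 10 N (its weight is at most 7.1 N), lies within 4 mm of the end stop and 3 mm of the fence, flat on the bed within 2 mm, square and level within 0.025 rad, and still (y of pallet_mid in the frame of bay_seat above -0.004 m and x of pallet_mid in the frame of bay_seat above -0.003 m and z of pallet_mid in the frame of bay_seat below 0.002 m and angle between the x axis of pallet and the x axis of station, either way round below 0.025 rad and angle between pallet's own z axis and vertical below 0.025 rad and contact force between pallet and fence above 3 N and contact force between pallet and bed above 10 N and contact force between the fingers and pallet above 4 N and linear speed of pallet below 0.01 m/s); the arm keeps its last pose, push and grip.
It fails at once if the pallet is lifted more than 20 mm off the rollers or bed (z of pallet_mid in the frame of bay_seat above 0.0215 m).
It fails at once if the pallet is tipped by more than 0.35 rad (angle between pallet's own z axis and vertical above 0.35 rad).
It fails at once if the collar, marker or dish is moved by more than 20 mm (distance of any of collar, marker, dish from where it was at the start of the episode above 0.02 m).
It also fails if it takes over 51 s, if anything falls off the work surface, if the arm or the gripper's body presses on something with over 40 N, if the wrist force passes 120 N, or if a joint passes its speed limit or range.

## Working session

There is one attempt and no reset: what is moved stays moved. The work goes in short steps, Python scripts to look and compute and a tool call to move; the robot and the scene stay as the last step left them, time stands still between calls to the robot, and variables do not carry over. Pictures are saved under pics/ and viewed, at most 10 in all, crops included, and the job is handed in when it is done.

Besides the shell and the picture viewer there is one more tool, called after "Call:" as a command line: name --argument value ..., lists and objects as JSON in quotes. send_rows: Moves the arm, as the interface text tells. Its arguments: {"type":"object","properties":{"targets":{"type":"array","items":{"type":"number"}},"newtons":{"type":"number"}},"required":["targets"]}

```bash
mkdir -p pics; python3 - <<'E'
from rig import monitor, eyes
import cv2,numpy as np,pickle
s=monitor.sense();print(s)
for n in("scene","top"):
    c=eyes.capture(n);pickle.dump(c,open(n+".pkl","wb"));cv2.imwrite(f"pics/{n}0.png",c["img"][:,:,::-1]);print(n,c["K"],c["distortion"],c["R"],c["t"])
E
```

```text
{'time_s': 0.0, 'joints': array([-1.48137519e+00,  3.13463672e-01,  1.49843449e+00, -2.24986893e-05,
        1.33101636e+00, -2.23417133e-01]), 'dq': array([-5.92744883e-04,  2.75519363e-04, -1.81374759e-03,  1.21444964e-03,
       -7.60528885e-05,  9.21698788e-04]), 'tau': array([-1.52388252e-04, -4.12274837e+01, -2.59740651e+01, -1.97266386e-04,
        4.25568302e-03, -3.76480671e-05]), 'eef_pos': array([ 161.5247289 , -499.26032793,  230.72906083]), 'ee_rot': array([-6.60184336e-04,  9.87790817e-01,  1.55784676e-01,  3.33470260e-05]), 'force': array([ 0.00365951,  0.44951446, -0.37548791]), 'wrist_torque': array([-0.00450385,  0.00109233, -0.03221382]), 'grip_force': 0.0, 'grip_width': 0.9987736249708712}
scene [[523.13811449   0.         309.45747222]
 [  0.         523.13811449 242.41367434]
 [  0.           0.           1.        ]] [-0.07631158  0.          0.          0.          0.        ] [[-0.56911321 -0.82223536  0.00625805]
 [-0.61715881  0.42211479 -0.6640287 ]
 [ 0.54334626 -0.38176971 -0.7476809 ]] [350.37023097 395.73920491 615.21001348]
top [[603.91870893   0.         327.39773981]
 [  0.         603.91870893 231.46807231]
 [  0.           0.           1.        ]] [-0.10715295  0.          0.          0.          0.        ] [[-4.43285647e-02 -9.99016841e-01  5.74379108e-04]
 [-9.74092367e-01  4.30949698e-02 -2.22006498e-01]
 [ 2.21763477e-01 -1.04007277e-02 -9.75045017e-01]] [ 65.69805106 595.50569066 855.63145767]
```

View pics/scene0.png

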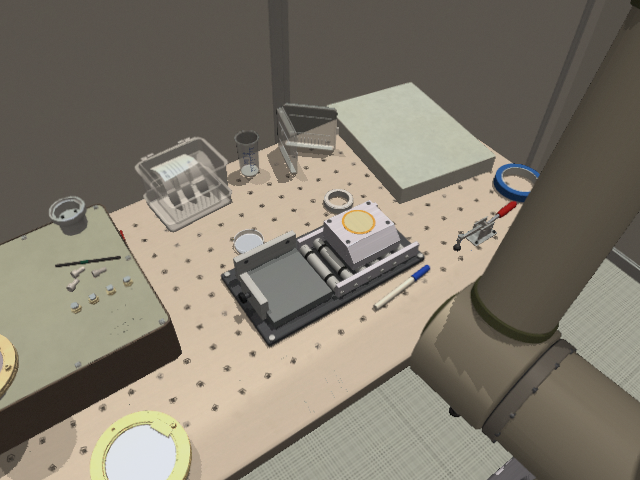

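View pics/top0.png

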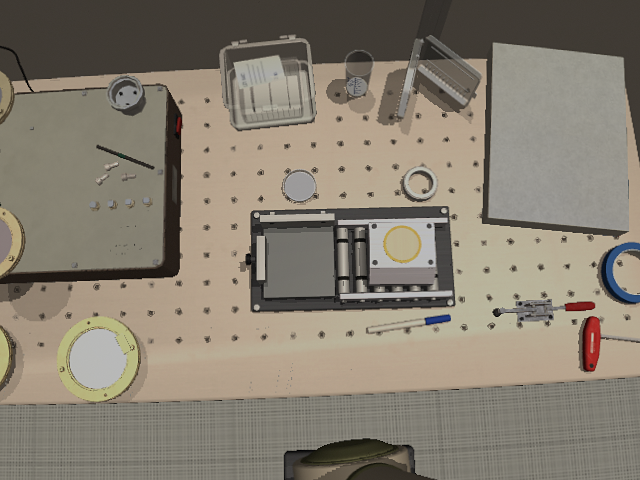

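The scene view shows the station with the bay on its left. In the top view the plate corners are about (250,210), (451,206), (454,305) and (252,311). The pallet top is around (402,244), the bed around (298,262), the end stop around (261,258) and the fence around (297,217).

```bash
cat >h.py <<'E'
import cv2,numpy as np,pickle
def ray(c,uv,z):
    p=cv2.undistortPoints(np.array([[uv]],float),c["K"],np.array(c["distortion"]))[0,0]
    d=c["R"].T@np.array([p[0],p[1],1]);o=-c["R"].T@c["t"];return o+d*(z-o[2])/d[2]
E
python3 - <<'E'
from h import *
c=pickle.load(open("top.pkl","rb"));im=c["img"]
hsv=cv2.cvtColor(im,cv2.COLOR_RGB2HSV)
roi=np.zeros(im.shape[:2],np.uint8);roi[200:316,240:460]=255
m=((hsv[...,2]<90)*roi).astype(np.uint8)
m=cv2.morphologyEx(m,cv2.MORPH_OPEN,np.ones((3,3)))
cs=max(cv2.findContours(m,0,2)[0],key=cv2.contourArea)
hull=cv2.convexHull(cs)[:,0]
pts=np.array([ray(c,p,12)[:2] for p in hull],np.float32)
print("plate",cv2.minAreaRect(pts)); print(cv2.boxPoints(cv2.minAreaRect(pts)))
y=((hsv[...,1]>70)&(hsv[...,0]>15)&(hsv[...,0]<35)).astype(np.uint8)*roi
cs=max(cv2.findContours(y,0,2)[0],key=cv2.contourArea);e=cv2.fitEllipse(cs);print("wafer",e,ray(c,e[0],72))
r=im[205:315,240:460];cv2.imwrite("pics/c.png",cv2.resize(r,None,fx=3.6,fy=3.6,interpolation=2)[:,:,::-1])
s=pickle.load(open("scene.pkl","rb"));hs=cv2.cvtColor(s["img"],cv2.COLOR_RGB2HSV)
roi=np.zeros(im.shape[:2],np.uint8);roi[195:245,330:390]=255
y=((hs[...,1]>70)&(hs[...,0]>15)&(hs[...,0]<35)).astype(np.uint8)*roi
cs=max(cv2.findContours(y,0,2)[0],key=cv2.contourArea);e=cv2.fitEllipse(cs);print("wafer scene",e,ray(s,e[0],72))
E
```

```text
plate ((565.4727783203125, 6.2763214111328125), (330.4869079589844, 165.38601684570312), 88.9308090209961)
[[ 479.71075 -157.39534]
 [ 645.06793 -160.4814 ]
 [ 651.2348   169.94798]
 [ 485.87762  173.03404]]
wafer ((401.7693176269531, 243.67750549316406), (36.43698501586914, 37.53276443481445), 120.45150756835938) [572.74802223 -72.36795552  72.        ]
wafer scene ((358.14923095703125, 221.5447998046875), (23.62158203125, 33.13628005981445), 96.5529556274414) [572.86696428 -71.81039292  72.        ]
```

View pics/c.png

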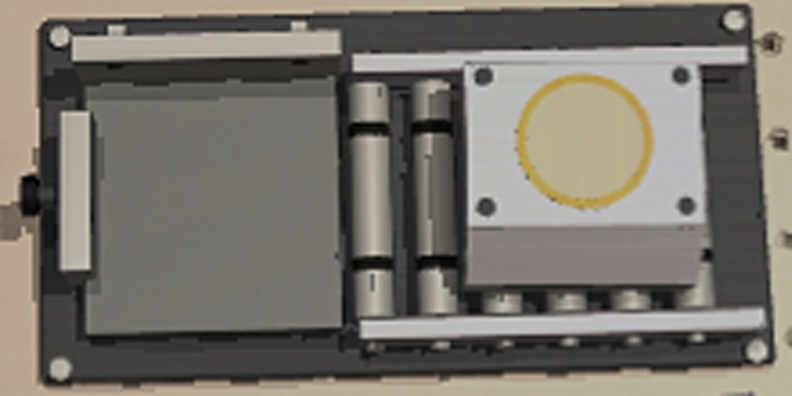

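```bash
python3 - <<'E'
from h import *
c=pickle.load(open("top.pkl","rb"))
P=[("stopface top",56,(91,112),(91,270)),("fence top",64,(72,62),(340,53)),("bed near",30.5,(87,334),(342,328)),("bed rolleredge",30.5,(338,78),(342,328)),
("pal top far",72,(463,63),(698,65)),("pal bevel top",72,(465,228),(700,226)),("pal bevel bot",50,(467,283),(697,287)),("pal left top",72,(463,63),(467,228)),("pal right top",72,(698,65),(702,226)),("wafer",72,(583,141),(583,141)),("near rail",40,(360,337),(765,328)),("far rail",40,(352,70),(746,64))
]
th=-0.0187;R=np.array([[np.cos(th),-np.sin(th)],[np.sin(th),np.cos(th)]])
for n,z,*q in P:
    w=[ray(c,(240+a/3.6,205+b/3.6),z)[:2] for a,b in q]
    print(n,np.round(w,1).tolist()," st:",np.round([R.T@(v-[565.4,4]) for v in w],1).tolist())
E
```

```text
stopface top [[597.2, 135.4], [528.9, 136.9]]  st: [[29.3, 131.9], [-39.0, 132.2]]
fence top [[617.7, 142.3], [616.5, 27.6]]  st: [[49.7, 139.2], [50.7, 24.5]]
bed near [[504.9, 141.8], [502.7, 31.7]]  st: [[-63.1, 136.6], [-63.2, 26.5]]
bed rolleredge [[613.5, 28.2], [502.7, 31.7]]  st: [[47.6, 25.1], [-63.2, 26.5]]
pal top far [[607.9, -24.1], [602.7, -123.9]]  st: [[43.0, -27.3], [39.6, -127.2]]
pal bevel top [[537.3, -20.7], [533.6, -119.1]]  st: [[-27.7, -25.3], [-29.5, -123.6]]
pal bevel bot [[517.2, -21.9], [510.9, -119.8]]  st: [[-47.7, -26.8], [-52.2, -124.8]]
pal left top [[607.9, -24.1], [537.2, -21.6]]  st: [[43.0, -27.3], [-27.7, -26.1]]
pal right top [[602.7, -123.9], [533.6, -119.9]]  st: [[39.6, -127.2], [-29.5, -124.5]]
wafer [[572.0, -72.6], [572.0, -72.6]]  st: [[8.0, -76.4], [8.0, -76.4]]
near rail [[497.4, 24.3], [493.1, -149.6]]  st: [[-68.4, 19.1], [-69.4, -154.9]]
far rail [[614.6, 22.1], [609.7, -151.4]]  st: [[48.8, 19.0], [47.2, -154.6]]
```

Call:
send_rows --targets '[0,0,9.5,0,0,0,-1,0,0,9.5,0,0,0,-1,0,0,0,0.8,-0.65,0,-1,0,0,0,0.8,-0.65,0,-1,0,0,0,0.8,-0.65,0,-1]'

```text
time_s: 0.72
eef_pos: [308.9, -383.8, 231.1]
ee_rot: [-0.0, 1.0, -0.01, -0.0]
force: [0.2, -1.0, -0.1]
grip_width: 0.001
grip_force: 0.0
```

Call:
send_rows --targets '[0,0,0,0.8,-0.65,0,-1,0,0,0,0.8,-0.65,0,-1,0,0,0,0.8,-0.65,0,-1,0,0,0,0.8,-0.65,0,-1,0,0,0,0.8,-0.65,0,-1]'

```text
time_s: 1.35
eef_pos: [552.7, -193.2, 231.1]
ee_rot: [-0.0, 1.0, -0.009, -0.0]
force: [0.1, -1.1, 1.4]
grip_width: 0.001
grip_force: 0.0
```

Call:
send_rows --targets '[0,0,0,0.05,-0.6,0,-1,0,0,0,0,0,1,-1,0,0,0,0,0,1,-1,0,0,0,0,0,1,-1,0,0,0,0,0,0.1,-1]'

```text
time_s: 1.98
eef_pos: [552.9, -157.8, 41.9]
ee_rot: [-0.002, 1.0, -0.009, -0.004]
force: [0.5, -0.4, -0.1]
grip_width: 0.003
grip_force: 0.0
```

```bash
python3 - <<'E'
from rig import monitor, eyes
import cv2
print(monitor.sense()["eef_pos"])
a=eyes.capture("scene")["img"][150:350,200:480]
cv2.imwrite("pics/s1.png",cv2.resize(a,None,fx=2.8,fy=2.8)[:,:,::-1])
E
```

```text
[ 552.91463929 -157.79634148   41.87582749]
```

View pics/s1.png

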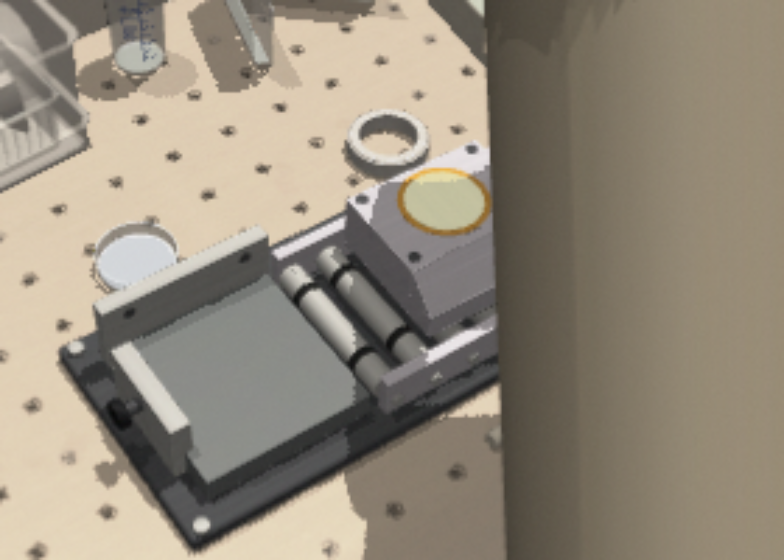

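The pallet hasn't moved and the bay is clear, though the arm hides the fingers. I'll start pushing.

Call:
send_rows --targets '[0,0,0,0.08,-0.1,0,-1,0,0,0,0,-0.1,0,-1,0,0,0,0,-0.1,0,-1,0,0,0,0,-0.1,0,-1,0,0,0,0,-0.1,0,-1]'

```text
time_s: 2.65
eef_pos: [560.5, -128.6, 45.6]
ee_rot: [0.0, 1.0, -0.009, 0.0]
force: [-0.5, -0.8, 1.0]
grip_width: 0.006
grip_force: 0.5
```

Call:
send_rows --targets '[0,0,0,0,-0.15,0,-1,0,0,0,0,-0.15,0,-1,0,0,0,0,-0.15,0,-1,0,0,0,0,-0.15,0,-1,0,0,0,0,-0.15,0,-1]'

```text
time_s: 3.28
eef_pos: [561.3, -83.3, 45.3]
ee_rot: [-0.0, 1.0, -0.009, 0.0]
force: [0.2, -0.3, 0.1]
grip_width: 0.001
grip_force: 0.4
```

```bash
cat >>h.py <<'E'
def wafer(name,tz=72):
    from rig import eyes
    c=eyes.capture(name);h=cv2.cvtColor(c["img"],cv2.COLOR_RGB2HSV)
    y=((h[...,1]>70)&(h[...,0]>15)&(h[...,0]<35)).astype(np.uint8)
    roi=np.zeros_like(y)
    if name=="top": roi[205:310,245:455]=1
    else: roi[195:290,235:400]=1
    cs=[k for k in cv2.findContours(y*roi,0,2)[0] if len(k)>10]
    if not cs: return c,None,None
    e=cv2.fitEllipse(max(cs,key=cv2.contourArea));return c,e,ray(c,e[0],tz)
E
python3 - <<'E'
from h import *
for n in("scene","top"):
    c,e,w=wafer(n);print(n,e,w)
E
```

```text
scene ((333.2737731933594, 233.84519958496094), (24.855134963989258, 33.56915283203125), 94.59620666503906) [573.91090598 -19.33294846  72.        ]
top ((363.1303405761719, 236.18153381347656), (23.279987335205078, 60.803340911865234), 20.55654525756836) [586.95311966 -14.49697215  72.        ]
```

Call:
send_rows --targets '[0,0,0,0,-0.2,0,-1,0,0,0,0,-0.2,0,-1,0,0,0,0,-0.2,0,-1,0,0,0,0,-0.2,0,-1,0,0,0,0,-0.2,0,-1]'

```text
time_s: 4.0
eef_pos: [562.3, -23.2, 45.2]
ee_rot: [0.0, 1.0, -0.009, -0.0]
force: [0.8, -0.6, -1.1]
grip_width: 0.004
grip_force: 0.6
```

Call:
send_rows --targets '[0,0,0,0,-0.2,0,-1,0,0,0,0,-0.15,0,-1,0,0,0,0,-0.1,0,-1,0,0,0,0,-0.08,0,-1,0,0,0,0,-0.05,0,-1]'

```text
time_s: 4.62
eef_pos: [563.1, 10.8, 45.3]
ee_rot: [0.0, 1.0, -0.009, 0.0]
force: [-0.5, -1.9, -1.0]
grip_width: 0.0
grip_force: 1.0
```

```bash
python3 - <<'E'
from h import *
from rig import monitor
for n in("scene","top"):
    c,e,w=wafer(n,70.5);print(n,e,w)
s=monitor.sense();print(s["eef_pos"],s["force"])
E
```

```text
scene ((370.7857971191406, 236.64364624023438), (24.741294860839844, 124.00138854980469), 86.98963928222656) [534.21255883 -68.54956193  70.5       ]
top ((413.2525634765625, 219.1654052734375), (4.287576198577881, 36.986976623535156), 3.8257861137390137) [610.51481914 -92.95963669  70.5       ]
[563.0597723   10.99611681  45.35057481] [0.30022638 0.06305337 0.77947549]
```

Call:
send_rows --targets '[0,0,0,0,-0.05,0,-1,0,0,0,0,-0.05,0,-1,0,0,0,0,-0.05,0,-1,0,0,0,0,-0.03,0,-1,0,0,0,0,0,0,-1]'

```text
time_s: 5.35
eef_pos: [563.2, 21.9, 45.3]
ee_rot: [-0.0, 1.0, -0.009, 0.0]
force: [-0.9, -0.2, 0.1]
grip_width: 0.0
grip_force: 0.1
```

Call:
send_rows --targets '[0,0,0,0,-0.03,0,-1,0,0,0,0,-0.02,0,-1,0,0,0,0,0,0,-1]'

```text
time_s: 5.72
eef_pos: [563.6, 22.6, 45.4]
ee_rot: [0.002, 1.0, -0.009, 0.0]
force: [-0.7, -12.2, -0.4]
grip_width: 0.001
grip_force: 6.6
```

Call:
send_rows --targets '[0,0,0,0,0.2,0,-1,0,0,0,0,0.3,0,-1,0,0,0,0,0,-1,-1,0,0,0,0,0,-1,-1,0,0,0,-0.5,-0.5,0,-1]'

```text
time_s: 6.35
eef_pos: [535.8, 23.3, 169.6]
ee_rot: [0.001, 1.0, -0.011, 0.005]
force: [-0.6, 1.0, -0.2]
grip_width: 0.004
grip_force: 0.0
```

Call:
send_rows --targets '[0,0,0,-0.6,-0.8,0,-1,0,10,0,-0.3,-0.3,0,-1,0,10,0,0,0,0,-1,0,10,0,0,0,0,-1,0,10,0,0,0,0,-1]'

```text
time_s: 6.98
eef_pos: [480.4, 91.4, 166.2]
ee_rot: [0.004, 0.938, -0.009, 0.345]
force: [1.7, 0.5, -0.1]
grip_width: -0.0
grip_force: 0.0
```

Call:
send_rows --targets '[0,5,0,0,0,0,-0.2,0,0,0,0,0,0,-0.2]'

```text
time_s: 7.22
eef_pos: [480.8, 94.7, 165.1]
ee_rot: [-0.002, 0.929, -0.007, 0.37]
force: [0.0, 0.5, 0.7]
grip_width: 0.392
grip_force: 0.0
```

```bash
python3 - <<'E'
from h import *
from rig import monitor,eyes
from scipy.spatial.transform import Rotation as R
s=monitor.sense();q=s["ee_rot"];print(s["eef_pos"],s["force"],s["joints"],R.from_quat([*q[1:],q[0]]).as_matrix().round(3))
out=[]
for n in("scene","top"):
    c=eyes.capture(n);pickle.dump(c,open(n+"2.pkl","wb"));i=c["img"];out.append(cv2.resize(i[190:340,200:440] if n=="scene" else i[190:320,235:443],(480,300))if 0 else i[190:330,220:420] )
cv2.imwrite("pics/b2.png",cv2.resize(np.hstack(out),None,fx=2,fy=2,interpolation=2)[:,:,::-1])
E
```

```text
[480.79735343  94.72840839 165.13953538] [0.03772318 0.47622222 0.67728603] [-0.07016062  0.05076563  2.23160861  0.42884022  0.11234012  1.10726816] [[ 0.726 -0.011  0.688]
 [-0.014 -1.    -0.002]
 [ 0.688 -0.008 -0.726]]
```

View pics/b2.png

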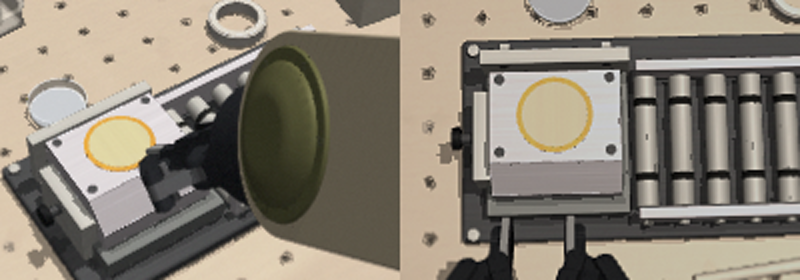

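The top view shows the pallet against the end stop with a small gap to the fence, and the fingers in front of the bevel slightly towards +y. The wrist is close to its limit at 45°, so I'll tilt less (about 28°) and still push diagonally.

Call:
send_rows --targets '[0,-7.5,0,0,0.13,0,-0.2,0,-7.5,0,0,0,0,-0.2,0,0,0,0,0,0,-0.2]'

```text
time_s: 7.7
eef_pos: [483.0, 86.5, 166.7]
ee_rot: [-0.002, 0.969, -0.006, 0.248]
force: [-0.5, 0.9, 0.0]
grip_width: 0.399
grip_force: 0.0
```

```bash
python3 - <<'E'
from h import *
from rig import monitor
from scipy.spatial.transform import Rotation as R
s=monitor.sense();q=s["ee_rot"];print(s["eef_pos"],s["joints"],R.from_quat([*q[1:],q[0]]).as_matrix().round(3))
c=pickle.load(open("top2.pkl","rb"));h=cv2.cvtColor(c["img"],cv2.COLOR_RGB2HSV)
y=((h[...,1]>70)&(h[...,0]>15)&(h[...,0]<35)).astype(np.uint8);roi=np.zeros_like(y);roi[224:270,272:322]=1
e=cv2.fitEllipse(max(cv2.findContours(y*roi,0,2)[0],key=cv2.contourArea));print(e,ray(c,e[0],70.5))
f=lambda a,b,z:ray(c,(220+(a-400)/2,190+b/2),z).round(1)
print("bevel top",f(491,162,70.5),f(622,160,70.5),"bot",f(490,192,48.5),f(623,194,48.5),"far",f(493,72,70.5),f(620,70,70.5),"fence",f(480,63,64),f(629,60,64))
E
```

```text
[483.0033271   86.54508189 166.71691776] [-0.08359628  0.08832622  2.05402627  0.08381849  0.50138526  1.43706529] [[ 0.877 -0.011  0.48 ]
 [-0.013 -1.     0.   ]
 [ 0.48  -0.006 -0.877]]
((296.8088073730469, 246.82000732421875), (36.7309455871582, 37.72074508666992), 66.13777160644531) [575.25915028  86.61179314  70.5       ]
bevel top [540.3 134.9  70.5] [537.5  36.5  70.5] bot [520.7 138.3  48.5] [514.8  36.7  48.5] far [609.7 131.8  70.5] [606.9  34.9  70.5] fence [618.8 142.3  64. ] [616.1  27.5  64. ]
```

Call:
send_rows --targets '[0,0,0,-0.25,0,0.8,-0.2,0,0,0,-0.25,0,0.8,-0.2,0,0,0,0.03,0,0.1,-0.2,0,0,0,0.03,0,0.1,-0.2,0,0,0,0,0,0,-0.2]'

```text
time_s: 8.32
eef_pos: [510.5, 87.9, 59.6]
ee_rot: [-0.003, 0.969, -0.006, 0.248]
force: [-0.3, 0.2, 0.3]
grip_width: 0.401
grip_force: 0.0
```

```bash
python3 - <<'E'
from h import *
from rig import monitor,eyes
s=monitor.sense();print(s["eef_pos"],s["ee_rot"],s["joints"])
a=eyes.capture("scene")["img"][200:320,210:370];b=eyes.capture("top")["img"][200:320,230:350]
cv2.imwrite("pics/b3.png",cv2.resize(np.hstack([a,b]),None,fx=2.8,fy=2.8,interpolation=2)[:,:,::-1])
E
```

```text
[510.45945917  87.90118565  59.59316077] [-0.00255114  0.96877474 -0.00586278  0.24786008] [-0.07527148  0.35753697  2.08305797  0.18860491  0.20489616  1.33261516]
```

View pics/b3.png

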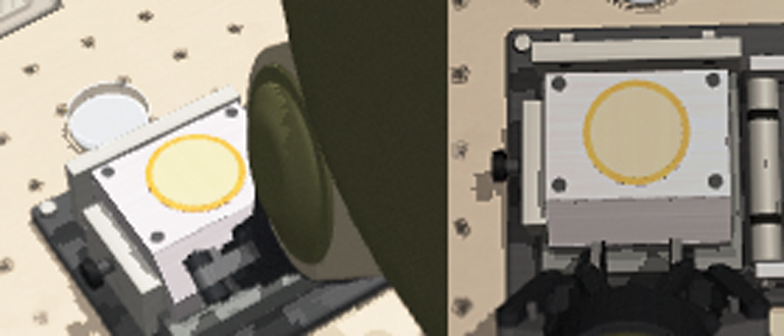

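The fingers are centred along the pallet just short of the bevel, at about (598,243) and (676,240) in the top crop. The pallet is still home on the end stop.

Call:
send_rows --targets '[0,0,0,0.04,0,0.13,-0.2,0,0,0,0.044,0,0.024,-0.2,0,0,0,0.044,0,0.024,-0.2,0,0,0,0.044,0,0.024,-0.2,0,0,0,0,0,0,-0.2]'

```text
time_s: 9.05
eef_pos: [524.7, 87.8, 52.3]
ee_rot: [-0.003, 0.969, -0.006, 0.247]
force: [-0.4, -0.0, 0.9]
grip_width: 0.402
grip_force: 0.3
```

Call:
send_rows --targets '[0,0,0,0.044,0,0.024,-0.2,0,0,0,0.044,0,0.024,-0.2,0,0,0,0,0,0,-0.2]'

```text
time_s: 9.43
eef_pos: [527.9, 87.9, 51.7]
ee_rot: [-0.003, 0.97, -0.006, 0.244]
force: [-27.7, -6.3, 22.7]
grip_width: 0.4
grip_force: 17.9
```

```bash
python3 - <<'E'
from h import *
from rig import monitor,eyes
s=monitor.sense();print(s["eef_pos"],s["force"],s["wrist_torque"])
c=eyes.capture("top");h=cv2.cvtColor(c["img"],cv2.COLOR_RGB2HSV)
y=((h[...,1]>70)&(h[...,0]>15)&(h[...,0]<35)).astype(np.uint8);roi=np.zeros_like(y);roi[218:270,272:322]=1
e=cv2.fitEllipse(max(cv2.findContours(y*roi,0,2)[0],key=cv2.contourArea));print(e,ray(c,e[0],70.5))
a=c["img"][200:310,240:350]
cv2.imwrite("pics/b4.png",cv2.resize(a,None,fx=5,fy=5,interpolation=2)[:,:,::-1])
E
```

```text
[527.92671687  87.93005587  51.68859038] [-27.65892156  -6.34851169  22.72154031] [-1.15174321  2.38963933 -0.90828772]
((296.7930908203125, 241.6432647705078), (36.52767562866211, 37.72142791748047), 71.66471099853516) [583.2602954   86.36894471  70.5       ]
```

View pics/b4.png

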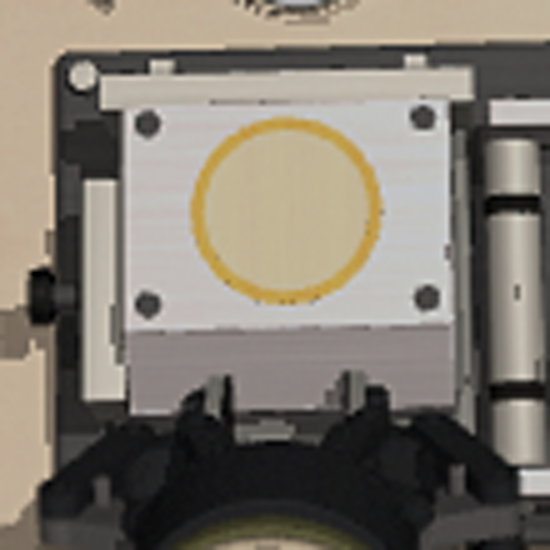

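The pallet has moved 8 mm in x and now lies flush along the fence and up to the stop. The reaction is about 28 N on the fence side and 23 N vertical. I'll hold it briefly to check it is steady.

Call:
send_rows --targets '[0,0,0,0,0,0,-0.2,0,0,0,0,0,0,-0.2,0,0,0,0,0,0,-0.2]'

```text
time_s: 9.85
eef_pos: [527.9, 87.9, 51.7]
ee_rot: [-0.003, 0.97, -0.006, 0.244]
force: [-27.4, -6.9, 22.1]
grip_width: 0.399
grip_force: 17.7
```

```bash
python3 -c "
from rig import job
print(job.finish_job())"
```

```text
the job is handed in; nothing more can be done
None
```

I handed the job in at about 10 s with the pallet against the end stop and pressed on the fence and bed (about 27 N sideways, 22 N down, both steady); I didn't aim at or touch the collar, marker or dish, and the hand-in returned no verdict.

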